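# Pack the nested sample cups and unclip the sample cassette

### The job

Get the sample cassette ready to carry away: stand the middle-sized loose steel cup inside the cup that is built into the cassette, then the narrow one inside the middle one, lowering each in without dropping it and while the cassette stays clipped in its dock. Then pinch the cassette's two upright side catches together, lift it level out of the dock with the cups still nested, and finish holding it there by the pinched catches, its underside at least 12 cm above the bench; do not put it down or let go. Leave the other things on the bench standing where they are.

Things in the scene. Friction and masses are not known exactly. Their poses are not given: they have to be found in the camera images.
- dock: Grey plastic dock fixed to the bench, 116 mm long (its x) x 100 mm wide (its y) x 26 mm high; origin: centre of its underside, on the bench. Its floor is 8 mm above the bench. A lip along the middle of each long side hooks over the teeth of the cassette's catches. The cassette sits in it at the same yaw, with 1 mm play.
- cassette: White plastic cassette, 90 mm (its x) x 64 mm (its y), about 0.25 kg, clipped in the dock; origin: centre of its underside (8 mm above the bench when seated), z up. Solid end blocks at +x and -x, only 20 mm high; a fixed round steel cup in the middle; an upright sprung catch on each long side (+y and -y), higher than the cup.
- well (a point): Centre of the inner floor of the cassette's fixed cup, 4 mm above the cassette's underside; axes as the cassette's. This cup: outer diameter 46 mm, inner 42 mm, rim 36 mm above the cassette's underside. Fingers that close along the cassette's x fit between the catches when placing a cup here.
- pinch (a point): Point midway between the two catches, 60 mm above the cassette's underside (68 mm above the bench when seated), at the middle of their ribbed finger pads (46 to 75 mm above the underside, 75 mm being the top). Axes as the cassette's. The catch plates are 30 mm wide (x), 4 mm thick, outer faces 64 mm apart along y; pinch them along y.
- catch_left (a joint): Travel of the catch at the cassette's +y side, in m: 0 sprung out (locked), 0.005 fully pressed in, at its stop. Spring 2 N at rest, 6 N fully in. A tooth at its foot is hooked under the dock's lip and is free once both catches are in by 3 mm; it locks again if let out in the dock.
- catch_right (a joint): Travel of the catch at the cassette's -y side, in m; the same.
- mid_center (a point): Centre (half-way up, 24 mm above its underside) of the middle-sized loose steel cup: round, plain, open at the top, 48 mm high, outer diameter 33 mm at the rim and 30 mm at the foot, wall 2 mm, solid base 8 mm thick, about 70 g. Stood in the cassette's cup its rim stands 16 mm above that cup's rim.
- small_center (a point): Centre (half-way up, 27 mm above its underside) of the narrow loose steel cup: round, plain, open at the top, 54 mm high, outer diameter 20 mm at the rim and 18 mm at the foot, wall 2 mm, solid base 8 mm thick, about 50 g. Stood in the middle cup its rim stands 14 mm above that cup's rim. Which side of the dock each loose cup is on changes.
- cup_mid: The middle-sized cup; origin: centre of its underside.
- cup_small: The narrow cup; origin: centre of its underside.
- flask: Bystander: glass bottle with a cap, diameter 72 mm, 160 mm high; origin: centre of its underside.
- jar: Bystander: small amber jar, diameter 52 mm, 65 mm high; origin: centre of its underside.
- tub: Bystander: round cardboard tub, diameter 84 mm, 85 mm high; origin: centre of its underside.
- petri: Bystander: flat closed dish, diameter 64 mm, 17 mm high; origin: centre of its underside.
- bung: Bystander: rubber bung, diameter 28 mm, 24 mm high; origin: centre of its underside.
- scoop: Bystander: steel scoop lying on the bench, 140 mm long.
There are look-alikes about, which are no part of the job. What is shaped like the cup_mid but blue, pink or red is not meant.

How it is judged:
By the outcome, as a careful person would: the job done as asked, in the order asked, and still so for the second after the job is handed in, while the arm keeps its last pose, push and grip.
It also fails if it takes over 69 s, if anything falls off the work surface, if the arm or the gripper's body presses on something with over 40 N, if the wrist force passes 120 N, or if a joint passes its speed limit or range.

### The arm

A 7-joint arm with a two-finger parallel gripper is mounted at the origin on the work surface. World frame = base frame: x ahead of the robot, y to its left, z up, the work surface at z = 0. Lengths are in mm, angles in rad, forces in N, time in s.
With the tool pointing down it reaches from about 425 to 950 mm from the base axis. Payload 16.7 kg.
Tool frame: the origin (TCP) lies at the centre of the arm's flange, where the gripper is bolted on; the fingertips stand 199 mm ahead of it and the grasp point (between the pads) lies 180 mm ahead of it; z points along the fingers, y is the line along which they close (so a half turn about z gives the same grasp; the last joint's range is limited). The gripper opens to 94 mm and grips with 3 to 60 N. Pads are 16 mm wide; open, the fingers measure 119 mm over their backs; the gripper's body (75 mm by 177 mm) begins 78 mm behind the grasp point.
Start: joints at [1.145, 0.426, 0.074, 1.606, -0.034, 1.111, -0.067], TCP at [183.781, -649.471, 404.667] pointing down, gripper open.
Joint ranges: [-2.85, 2.85], [-0.5, 2.14], [-1.23, 1.37], [0.21, 2.46], [-1.02, 4.16], [0.16, 2.05], [-2.73, 2.73]. Speed limits (rad/s): [1.89, 1.89, 2.39, 2.39, 3.01, 3.01, 3.01].

### API

Orientations are given as a unit quaternion [w, x, y, z].
In Python, from cell import r gives the robot as it stands.
- The arm moves only by the tool carry_out, never from a script. Its argument "moves" is a list that holds one entry, the list of rows, each a list of 7 numbers: the closure, from -1 (fully open) to 1 (shut), then the shift along the tool's x, y, z in mm, then the turn, a rotation vector about the tool's x, y, z in rad. In form: [[[hand, dx, dy, dz, ax, ay, az], ...]]. A call has 1 to 5 rows; each row is the pose to reach, as a shift and turn from the pose commanded when the call began, along the tool's axes at that moment; what a row does not reach only later rows make up. A row lasts 1/10 s, in which the tool goes at most 50 mm and 8.59 degrees, less where a joint would pass 70% of its speed; a pose out of reach is approached as far as the arm can. A call with a gripper value outside its range is refused whole. The fingers move at their own pace and stop on an object; "grip_force" is the grip in N (left out, the last holds). Time passes only in rows, so rows that repeat a pose let the fingers close. It gives the time, the measured TCP pose, the force, the opening and the grip force at its end, in the units of the state.
- r.get_state(): the state, without advancing time (a new reading comes with each control period).
- r.grab_frame(name): name is "scene" or "side" or "wrist"; returns the picture (420x560x3 uint8, blue, green, red); there is no depth.
- r.camera_info(name): a dict with "K" (3x3 intrinsics, pixels), "R" (3x3) and "t" (3): a world point X has camera coordinates R X + t; the wrist camera has in their place "T_tool_cam" (4x4, takes a point from camera to tool coordinates, whose origin is the TCP and whose axes are the flange's). Camera axes: x right, y down, z forward; pixel columns grow to the right and rows downward; lengths in mm; the calibration is good to about 2 mm. The wrist camera is an equidistant fisheye: a pixel r from the principal point sees the ray r / f radians off the axis. A picture is of the moment at which its call begins: read the wrist's pose just before it. camera_info takes no time and is no camera call.
- r.close_job(): hands the job in; it is judged then, once.
The state is a dict: "t": time; "joint_pos": joint angles; "qvel": joint speeds; "tau": joint torques, N m; "position": TCP position; "orientation": TCP orientation; "contact_force": force on the tool from outside, world axes, zero at the start; "moment": the same for the moment, N m; "width": opening from 0.0 (shut) to 1.0 (fully open); "grasp_force": force on a finger pad.
Only numpy, scipy, OpenCV 4.12 (cv2) and the standard library are available. Lean on these libraries where they do the work, as an engineer would, in place of code of your own. Each camera call takes 0.05 s, during which the arm holds its last target. There are 200 camera calls.

## Working session

There is one attempt and no reset: what is moved stays moved. The work goes in short steps, Python scripts to look and compute and a tool call to move; the robot and the scene stay as the last step left them, time stands still between calls to the robot, and variables do not carry over. Pictures are saved under pics/ and viewed, at most 10 in all, crops included, and the job is handed in when it is done.

Besides the shell and the picture viewer there is one more tool, called after "Call:" as name(argument=value, ...), one argument or row to a line, values as JSON. carry_out: Moves the arm, as the interface text tells. Its arguments: {"type":"object","properties":{"moves":{"type":"array"},"grip_force":{"type":"number"}},"required":["moves"]}

```bash
mkdir -p pics; ls; python3 - <<'E'
from cell import r
import cv2,numpy as np
s=r.get_state();print(s)
for n in("scene","side","wrist"):
    cv2.imwrite(f"pics/{n}0.png",r.grab_frame(n))
    c=r.camera_info(n);print(n,{k:np.round(v,3).tolist() for k,v in c.items() if not isinstance(v,str)})
a=[cv2.imread(f"pics/{n}0.png") for n in("scene","side")]
E
```

```text
pics
{'t': 0.0, 'joint_pos': array([ 1.14550601,  0.42673734,  0.0738817 ,  1.60655347, -0.03411413,
        1.11080538, -0.06709731]), 'qvel': array([0.00083688, 0.00201713, 0.00072626, 0.0011126 , 0.00098896,
       0.00077976, 0.00120305]), 'tau': array([ 2.07211124e-03, -9.35812283e+01,  3.66681688e+00, -4.54174769e+01,
       -4.89102839e-02,  2.01177690e-02,  1.30838507e-04]), 'position': array([ 183.73831655, -649.34034264,  403.99644338]), 'orientation': array([-6.07640549e-04,  9.90511566e-01,  1.37427989e-01, -1.30727420e-04]), 'contact_force': array([-0.3217457 , -0.11530254,  0.40545083]), 'moment': array([0.0141676 , 0.06247586, 0.01216237]), 'grasp_force': 0.0, 'width': 1.003170459788222}
scene {'K': [[418.33, 0.0, 276.594], [0.0, 418.33, 212.045], [0.0, 0.0, 1.0]], 'R': [[-0.554, 0.832, 0.023], [0.512, 0.362, -0.779], [-0.656, -0.42, -0.627]], 't': [303.309, -240.478, 1320.505]}
side {'K': [[411.174, 0.0, 278.609], [0.0, 411.174, 207.053], [0.0, 0.0, 1.0]], 'R': [[0.955, -0.296, -0.019], [-0.172, -0.501, -0.849], [0.241, 0.814, -0.529]], 't': [-548.911, 168.564, 780.443]}
wrist {'K': [[325.192, 0.0, 279.774], [0.0, 325.192, 205.338], [0.0, 0.0, 1.0]], 'T_tool_cam': [[0.0, -0.957, -0.289, 85.574], [1.0, 0.0, -0.001, 0.213], [0.001, -0.289, 0.957, 19.938], [0.0, 0.0, 0.0, 1.0]]}
```

View pics/scene0.png

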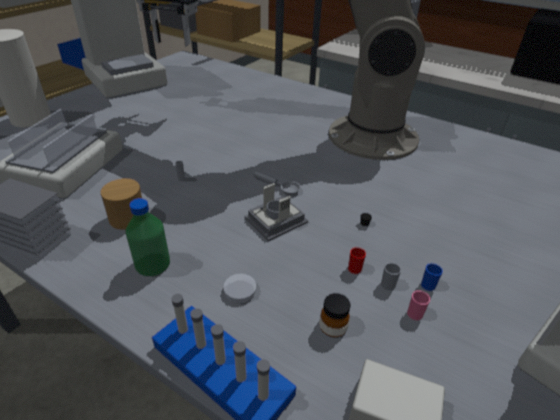

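View pics/side0.png

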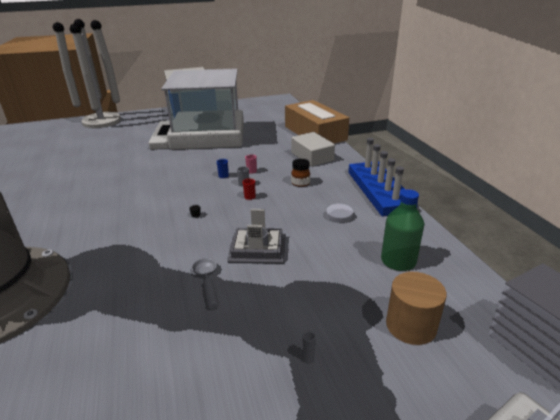

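The scene view shows the grey mid cup at (391,277), the narrow cup at (180,170) and the dock at (277,215). In the side view they are at (244,176), (309,348) and (257,245). I'll enlarge these.

```bash
cat > h.py <<'E'
import numpy as np,cv2
from cell import r
from scipy.optimize import least_squares
from scipy.spatial.transform import Rotation as Ro
def ray(n,p):
    c=r.camera_info(n);R=np.array(c["R"]);K=np.array(c["K"])
    d=R.T@np.linalg.solve(K,[p[0],p[1],1]);return -R.T@np.array(c["t"]),d/np.linalg.norm(d)
def tool():
    s=r.get_state();q=s["orientation"];return s["position"],Ro.from_quat(np.r_[q[1:],q[0]]).as_matrix()
def wray(p,P,M):
    c=r.camera_info("wrist");K=np.array(c["K"]);T=np.array(c["T_tool_cam"])
    u=(np.array(p)-K[:2,2])/K[0,0];a=np.linalg.norm(u)
    d=np.r_[u/max(a,1e-9)*np.sin(a),np.cos(a)];return P+M@T[:3,3],M@T[:3,:3]@d
def wproj(X,P,M):
    c=r.camera_info("wrist");K=np.array(c["K"]);T=np.array(c["T_tool_cam"])
    d=T[:3,:3].T@(M.T@(np.array(X)-P)-T[:3,3]);a=np.arctan2(np.hypot(*d[:2]),d[2])
    return K[:2,2]+K[0,0]*a*d[:2]/np.hypot(*d[:2])
def tri(rays):
    A=sum(np.eye(3)-np.outer(d,d) for o,d in rays);b=sum((np.eye(3)-np.outer(d,d))@o for o,d in rays)
    X=np.linalg.solve(A,b);return X,[np.linalg.norm((np.eye(3)-np.outer(d,d))@(X-o)) for o,d in rays]
def atz(ry,z):
    o,d=ry;return o+d*(z-o[2])/d[2]
E
python3 - <<'E'
from h import *
def crop(n,x,y,w,h,k):
    return cv2.resize(cv2.imread(f"pics/{n}0.png")[y:y+h,x:x+w],None,fx=k,fy=k,interpolation=cv2.INTER_CUBIC)
T=[crop("scene",240,165,80,75,5),crop("side",220,195,80,75,5)]
B=[crop("scene",370,255,40,45,5),crop("scene",160,150,40,45,5),crop("side",225,155,40,45,5),crop("side",290,325,40,45,5)]
cv2.imwrite("pics/m.png",np.vstack([np.hstack(T),np.hstack(B)]))
for n,a,b in(("mid",(391,277),(244,176)),("small",(180,170),(309,348)),("dock",(277,215),(257,240)),("bung",(366,219),(196,211)),("red",(357,261),(249,189)),("jar",(335,315),(300,173)),("petri",(240,288),(339,213)),("tub",(123,204),(416,308)),("flask",(148,245),(402,235)),("blue",(431,277),(223,168))):
    X,e=tri([ray("scene",a),ray("side",b)]);print(n,X.round(),np.round(e,1))
E
```

```text
mid [560. 277.  23.] [1.4 1.4]
small [ 524. -321.   27.] [0.8 0.8]
dock [522. -16.  19.] [0.5 0.5]
bung [411. 158.  12.] [2.1 2.1]
red [557. 203.  22.] [0.8 0.8]
jar [708. 230.  29.] [0.1 0.1]
petri [740.  42.   7.] [0.4 0.4]
tub [ 716. -311.   41.] [0.5 0.5]
flask [ 789. -145.   59.] [0.3 0.3]
blue [515. 343.  24.] [0.8 0.8]
```

View pics/m.png

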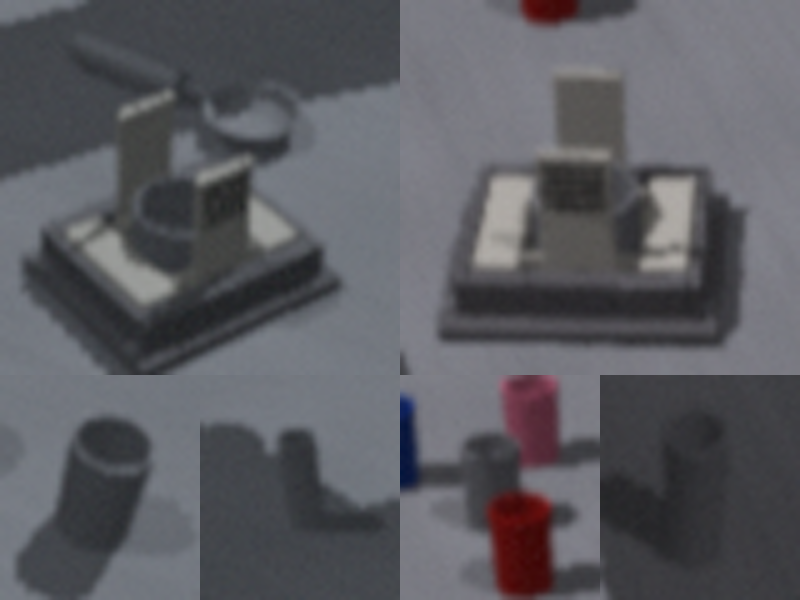

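The crops show the upright catches and the rims clearly. Next I'll triangulate them.

```bash
python3 - <<'E'
from h import *
f=lambda x0,y0,px,py:(x0+(px+.5)/5-.5,y0+(py+.5)/5-.5)
S=lambda a,b:f(240,165,a,b)
D=lambda a,b:f(220,195,a-400,b)
P={}
for k,a,b in(("n_l",S(252,157),D(612,152)),("n_r",S(197,172),D(540,152)),
 ("f_l",S(172,92),D(623,70)),("f_r",S(118,107),D(555,70)),
 ("mid",f(370,255,113,66),f(225,155,90,72)),("small",f(160,150,97,62),f(290,325,93,55))):
    print(k,np.round(a,1),np.round(b,1))
    X,e=tri([ray("scene",a),ray("side",b)]);P[k]=X;print(k,X.round(1),np.round(e,1))
# alternative association: scene near catch = +y catch ; side near = -y
for k,a,b in(("+y l",S(252,157),D(623,70)),("+y r",S(197,172),D(555,70)),("-y l",S(172,92),D(612,152)),("-y r",S(118,107),D(540,152)),("+y l",S(252,157),D(555,70)),("+y r",S(197,172),D(623,70)),("-y l",S(172,92),D(540,152)),("-y r",S(118,107),D(612,152))):
    X,e=tri([ray("scene",a),ray("side",b)]);print(k,X.round(1),np.round(e,1))
E
```

```text
n_l [290. 196.] [262. 225.]
n_l [520.3  -3.5  63.5] [20.2 20.2]
n_r [279. 199.] [247.6 225. ]
n_r [507.3 -16.7  58.8] [4.9 4.9]
f_l [274. 183.] [264.2 208.6]
f_l [532.7 -25.6 106.3] [6.4 6.4]
f_r [263.2 186. ] [250.6 208.6]
f_r [521.2 -39.4 102.6] [16.9 16.9]
mid [392.2 267.8] [242.6 169. ]
mid [557.7 274.3  46. ] [0.8 0.8]
small [179. 162.] [308.2 335.6]
small [ 523.8 -319.1   52.6] [0.1 0.1]
+y l [537.3  13.6  86.1] [12.7 12.7]
+y r [5.247e+02 1.000e-01 8.160e+01] [11.2 11.2]
-y l [516.4 -43.1  85.4] [13.3 13.3]
-y r [504.6 -56.7  81.5] [11.1 11.1]
+y l [517.7  13.2  82.6] [0.6 0.6]
+y r [543.9   0.9  84.8] [1. 1.]
-y l [497.  -43.8  82.4] [1.1 1.1]
-y r [523.5 -55.7  84.3] [1.2 1.2]
```

The catch tops come out at z≈83. The dock centre is about (520,-21) with yaw about -21°. The mid cup is at (558,274) and the small cup at (524,-319). Moving over the dock first.

Call:
carry_out(
  moves=[
    [[-1,33,-34,0,0,0,0],[-1,66,-68,0,0,0,0],[-1,99,-102,0,0,0,0],[-1,132,-136,0,0,0,0],[-1,165,-170,0,0,0,0]],
  ],
)

```text
t: 0.65
position: [296.8, -439.1, 404.6]
orientation: [-0.0, 0.991, 0.137, -0.0]
contact_force: [0.9, 0.1, 0.3]
width: 0.998
grasp_force: 0.0
```

Call:
carry_out(
  moves=[
    [[-1,33,-34,0,0,0,0],[-1,66,-68,0,0,0,0],[-1,99,-102,0,0,0,0],[-1,132,-136,0,0,0,0],[-1,165,-170,0,0,0,0]],
  ],
)

```text
t: 1.15
position: [409.2, -230.6, 404.8]
orientation: [0.0, 0.991, 0.137, 0.0]
contact_force: [1.2, -0.1, 0.7]
width: 1.0
grasp_force: 0.0
```

Call:
carry_out(
  moves=[
    [[-1,33,-34,0,0,0,-0.15],[-1,66,-68,0,0,0,-0.3],[-1,99,-102,0,0,0,-0.45],[-1,132,-136,0,0,0,-0.6],[-1,165,-170,0,0,0,-0.75]],
  ],
)

```text
t: 1.65
position: [521.7, -22.2, 404.8]
orientation: [0.0, 0.87, 0.493, 0.0]
contact_force: [-0.0, -1.0, 0.6]
width: 0.998
grasp_force: 0.0
```

```bash
python3 - <<'E'
from h import *
P,M=tool();np.savez("pics/w1.npz",P=P,M=M);f=r.grab_frame("wrist");cv2.imwrite("pics/w1.png",f)
u=wproj([520.5,-21.3,45],P,M);print(P,u)
x,y=int(u[0])-100,int(u[1])-75
x=max(x,0);y=max(y,0);c=f[y:y+150,x:x+200];print(x,y,c.shape)
cv2.imwrite("pics/w1c.png",cv2.resize(c,None,fx=4,fy=4,interpolation=cv2.INTER_CUBIC))
E
```

```text
[521.69259077 -22.16551574 404.82594152] [277.68332511 190.01714151]
177 115 (150, 200, 3)
```

View pics/w1c.png

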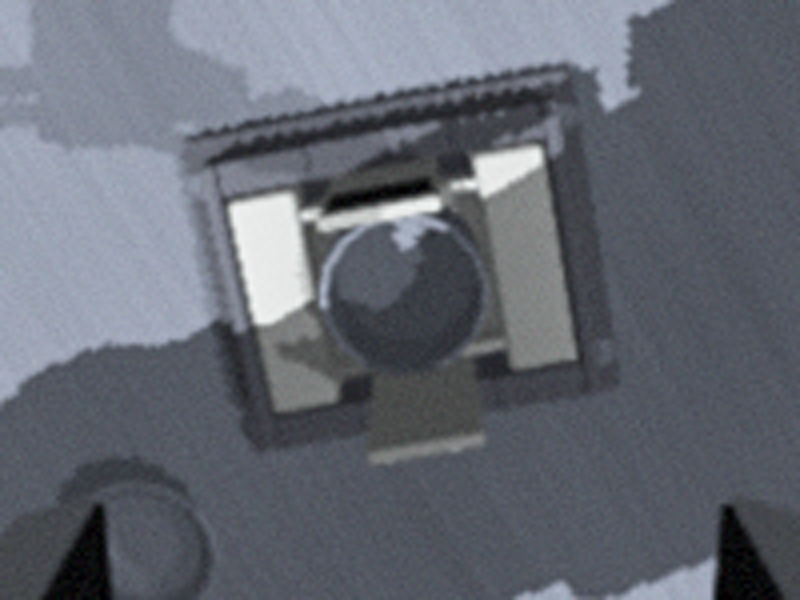

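Call:
carry_out(
  moves=[
    [[-0.4,40,-18,0,0,0,-0.03],[-0.4,80,-36,0,0,0,-0.06],[-0.4,120,-54,0,0,0,-0.09],[-0.4,160,-71,0,0,0,-0.12],[-0.4,200,-89,0,0,0,-0.15]],
  ],
)

```text
t: 2.2
position: [548.8, 194.7, 404.6]
orientation: [0.0, 0.832, 0.555, -0.0]
contact_force: [0.9, -0.9, -0.4]
width: 0.7
grasp_force: 0.0
```

```bash
python3 - <<'E'
from h import *
z=np.load("pics/w1.npz");P,M=z["P"],z["M"]
g=lambda a,b,h:atz(wray((177+(a+.5)/4-.5,115+(b+.5)/4-.5),P,M),h)[:2]
print("rim",g(403,294,44))
u=[g(318,225,83),g(440,203,83)];l=[g(370,458,83),g(485,437,83)]
print("catch",u,l,(sum(u)+sum(l))/4)
A=[g(230,202,28),g(272,413,28),g(547,145,28),g(578,360,28)];print("blk",A,sum(A)/4)
ang=lambda v:np.degrees(np.arctan2(v[1],v[0]))
print([ang(v) for v in(u[1]-u[0],l[1]-l[0],sum(u)-sum(l),A[0]-A[1],A[2]-A[3],A[2]-A[0],A[3]-A[1])])
P,M=tool();f=r.grab_frame("wrist");np.savez("pics/w2.npz",P=P,M=M);cv2.imwrite("pics/w2.png",f)
v=wproj([557.7,274.3,47],P,M);x,y=max(int(v[0])-80,0),max(int(v[1])-60,0);print(v,x,y)
cv2.imwrite("pics/w2c.png",cv2.resize(f[y:y+120,x:x+160],None,fx=5,fy=5,interpolation=cv2.INTER_CUBIC))
E
```

```text
rim [521.19791217 -19.66258847]
catch [array([517.76560052,  13.07437188]), array([545.14049586,   2.78643089])] [array([497.74937538, -43.31405548]), array([525.03047364, -53.16788486])] [521.42148635 -20.15528439]
blk [array([491.29577085,  24.69987653]), array([468.03673036, -33.83784223]), array([575.10005753,  -6.88347623]), array([552.30665947, -65.45760465])] [521.68480455 -20.36976165]
[np.float64(-20.597055234864175), np.float64(-19.85952774376828), np.float64(70.34443946914593), np.float64(68.33038066509988), np.float64(68.73711546780685), np.float64(-20.649939806022264), np.float64(-20.56709521388244)]
[257.17916971 118.18709934] 177 58
```

View pics/w2c.png

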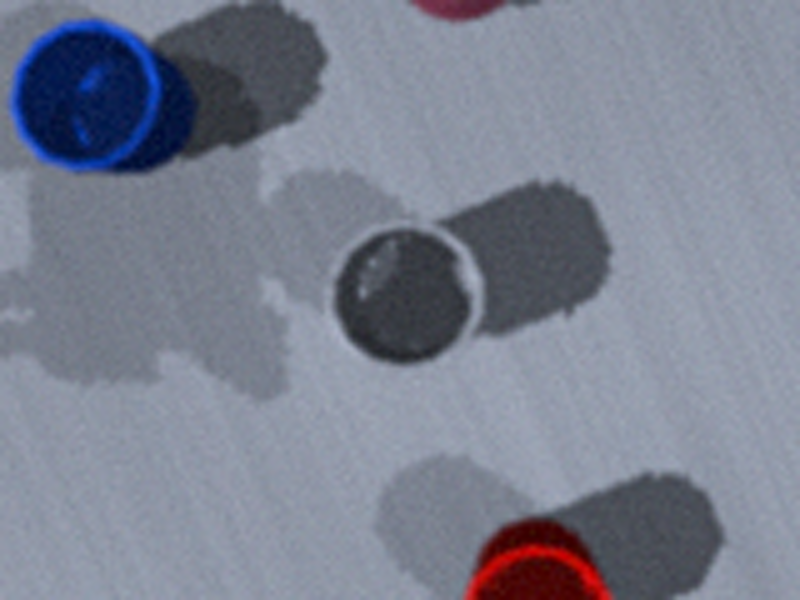

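```bash
python3 - <<'E'
from h import *
z=np.load("pics/w2.npz");P,M=z["P"],z["M"]
X=atz(wray((177+(408.5)/5-.5,58+293.5/5-.5),P,M),48);print(X)
X2,e=tri([wray((177+(408.5)/5-.5,58+293.5/5-.5),P,M),ray("scene",(392.2,267.8)),ray("side",(242.6,169))]);print(X2,e)
P,M=tool();print(P,M.T@(np.r_[X[:2],P[2]]-P),np.degrees(np.arctan2(M[1,1],M[0,1])))
E
```

```text
[559.54265829 275.7780945   48.        ]
[558.47813952 275.06403013  46.06474365] [np.float64(1.1842908598928081), np.float64(1.2531676049882317), np.float64(0.9379261995477979)]
[548.17789693 201.86957651 404.91010941] [ 72.74742732 -17.3019317    0.28602289] -22.12011708553349
```

Call:
carry_out(
  moves=[
    [[-0.4,25,-6,0,0,0,0],[-0.4,50,-12,40,0,0,-0.02],[-0.4,73,-17,80,0,0,-0.03],[-0.4,73,-17,110,0,0,-0.03],[-0.4,73,-17,110,0,0,-0.03]],
  ],
)

```text
t: 2.75
position: [560.0, 266.8, 290.6]
orientation: [-0.001, 0.823, 0.567, -0.003]
contact_force: [-0.7, -1.3, 0.3]
width: 0.703
grasp_force: 0.0
```

```bash
python3 - <<'E'
from h import *
for i in range(3):
  P,M=tool();print(P,np.degrees(np.arctan2(M[1,1],M[0,1])))
f=r.grab_frame("wrist");np.savez("pics/w3.npz",P=P,M=M);cv2.imwrite("pics/w3.png",f)
P,M=tool();print(P)
c=cv2.resize(f,(800,600),interpolation=cv2.INTER_CUBIC);cv2.imwrite("pics/w3c.png",c)
E
```

```text
[560.01153487 266.801714   290.58517836] -20.85533476136218
[560.01153487 266.801714   290.58517836] -20.85533476136218
[560.01153487 266.801714   290.58517836] -20.85533476136218
[560.79760682 266.76860059 293.28315463]
```

View pics/w3c.png

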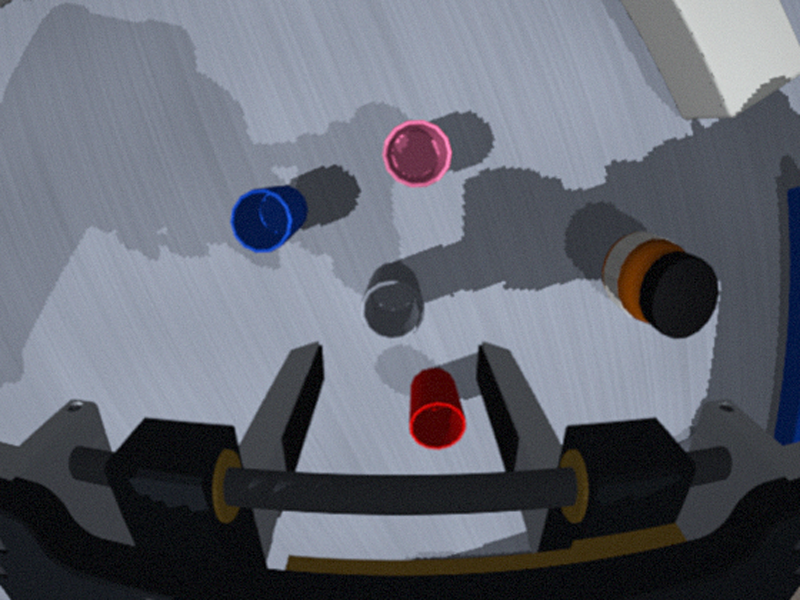

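```bash
python3 - <<'E'
from h import *
z=np.load("pics/w3.npz");P,M=z["P"],z["M"]
k=.7;px=(393.5*k-.5,308.5*k-.5)
X=atz(wray(px,P,M),48);print(X)
z2=np.load("pics/w2.npz")
print(tri([wray(px,P,M),wray((177+(408.5)/5-.5,58+293.5/5-.5),z2["P"],z2["M"])]))
print(tri([wray(px,P,M),wray((177+(408.5)/5-.5,58+293.5/5-.5),z2["P"]-[0,7,0],z2["M"])]))
g=wproj(P+M@[0,0,199],P,M)/k;print("tip centre px",g)
P,M=tool();print(P,np.degrees(np.arctan2(M[1,1],M[0,1])),M[:,2])
E
```

```text
[559.73017744 276.85816083  48.        ]
(array([559.28537813, 275.79449261,  44.59689071]), [np.float64(0.03450839796461781), np.float64(0.03450839796463201)])
(array([557.11070209, 269.15153542,  23.70735445]), [np.float64(0.8120759542639531), np.float64(0.8120759542640806)])
tip centre px [397.6589782  363.48762134]
[560.79760682 266.76860059 293.28315463] -20.90381860896064 [-0.00343485 -0.00144875 -0.99999305]
```

Call:
carry_out(
  moves=[
    [[-0.4,8,-4,0,0,0,0],[-0.4,8,-4,0,0,0,0],[-0.4,8,-4,0,0,0,0],[-0.4,8,-4,0,0,0,0],[-0.4,8,-4,0,0,0,0]],
  ],
)

```text
t: 3.3
position: [560.5, 275.8, 295.3]
orientation: [0.0, 0.824, 0.567, 0.0]
contact_force: [0.4, -0.9, -0.0]
width: 0.698
grasp_force: 0.0
```

```bash
python3 - <<'E'
from h import *
P,M=tool();f=r.grab_frame("wrist");np.savez("pics/w4.npz",P=P,M=M);cv2.imwrite("pics/w4.png",f)
v=wproj([559.5,276.3,48],P,M);print(P,v,M.T@(np.r_[559.5,276.3,P[2]]-P))
P,M=tool();print(P,M.T@(np.r_[559.5,276.3,P[2]]-P))
# rim centre from the picture: fit ellipse around the expected spot
x,y=int(v[0])-40,int(v[1])-40
cv2.imwrite("pics/w4c.png",cv2.resize(f[y:y+100,x:x+80],None,fx=6,fy=6,interpolation=cv2.INTER_CUBIC));print(x,y)
E
```

```text
[560.47555268 275.7604316  295.29694149] [276.94718477 226.58536242] [ 1.55252505e-01 -1.10396254e+00 -6.74330141e-04]
[560.45909777 275.79608145 295.14106434] [ 1.27895843e-01 -1.07584610e+00 -5.07947913e-04]
236 186
```

View pics/w4c.png

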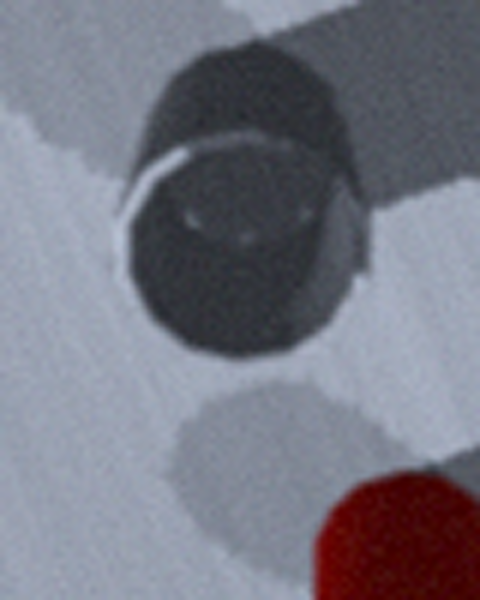

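The rim is centred on the grasp axis, at crop (243,245) against the expected (245,246). Descending and gripping.

Call:
carry_out(
  moves=[
    [[-0.4,0,-1,20,0,0,0],[-0.4,0,-1,40,0,0,0],[-0.4,0,-1,55,0,0,0],[-0.4,0,-1,61,0,0,0],[-0.4,0,-1,61,0,0,0]],
  ],
  grip_force=15,
)

```text
t: 3.85
position: [559.3, 276.3, 233.1]
orientation: [-0.0, 0.824, 0.567, -0.001]
contact_force: [0.7, 0.1, 0.3]
width: 0.701
grasp_force: 0.0
```

Call:
carry_out(
  moves=[
    [[0.4,0,0,0,0,0,0],[0.5,0,0,0,0,0,0],[0.6,0,0,0,0,0,0],[0.6,0,0,0,0,0,0],[0.6,0,0,0,0,0,0]],
  ],
  grip_force=15,
)

```text
t: 4.35
position: [559.4, 276.4, 234.0]
orientation: [0.0, 0.824, 0.567, 0.0]
contact_force: [-0.7, 0.1, 3.3]
width: 0.347
grasp_force: 15.0
```

Call:
carry_out(
  moves=[
    [[0.6,0,0,-30,0,0,0],[0.6,0,0,-70,0,0,0],[0.6,-20,5,-110,0,0,0],[0.6,-60,15,-110,0,0,0],[0.6,-100,24,-110,0,0,0]],
  ],
)

```text
t: 4.85
position: [546.0, 173.8, 345.0]
orientation: [0.0, 0.823, 0.567, 0.001]
contact_force: [1.7, -0.9, -2.2]
width: 0.347
grasp_force: 15.0
```

Call:
carry_out(
  moves=[
    [[0.6,-45,11,0,0,0,0],[0.6,-90,22,0,0,0,0],[0.6,-130,31,0,0,0,0],[0.6,-165,40,0,0,0,0],[0.6,-185,46,0,0,0,0]],
  ],
)

```text
t: 5.35
position: [522.4, -17.9, 343.8]
orientation: [0.0, 0.824, 0.566, -0.0]
contact_force: [0.5, 0.8, -1.6]
width: 0.349
grasp_force: 15.0
```

Call:
carry_out(
  moves=[
    [[0.6,-5,0,0,0,0,0],[0.6,-5,0,0,0,0,0],[0.6,-5,0,0,0,0,0],[0.6,-5,0,0,0,0,0]],
  ],
)

```text
t: 5.75
position: [521.4, -18.2, 343.8]
orientation: [-0.0, 0.823, 0.568, 0.0]
contact_force: [0.0, 0.0, -1.1]
width: 0.349
grasp_force: 15.0
```

```bash
python3 - <<'E'
from h import *
P,M=tool();f=r.grab_frame("wrist");np.savez("pics/w5.npz",P=P,M=M);cv2.imwrite("pics/w5.png",f)
print(P,M.T@(np.r_[521.4,-20.1,P[2]]-P),np.degrees(np.arctan2(M[1,1],M[0,1])),r.get_state()["width"])
x,y=160,120
cv2.imwrite("pics/w5c.png",cv2.resize(f[y:y+170,x:x+220],None,fx=3.5,fy=3.5,interpolation=cv2.INTER_CUBIC))
E
```

```text
[521.40497517 -18.19229166 343.75818983] [-1.78501779e+00  6.73117057e-01 -8.80859490e-04] -20.810510463829647 0.3441652839490064
```

View pics/w5c.png

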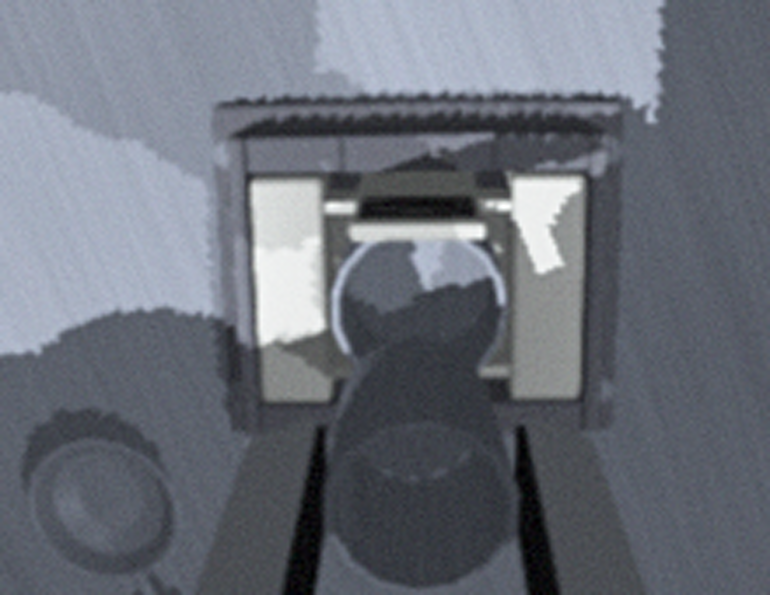

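Held cup and well line up (crop x 421 and 420). Lowering.

Call:
carry_out(
  moves=[
    [[0.6,-2,0.5,0,0,0,0],[0.6,-2,0.5,15,0,0,0],[0.6,-2,0.5,35,0,0,0],[0.6,-2,0.5,50,0,0,0],[0.6,-2,0.5,55,0,0,0]],
  ],
)

```text
t: 6.3
position: [520.4, -21.5, 286.5]
orientation: [-0.001, 0.824, 0.567, -0.001]
contact_force: [-0.3, -0.4, -0.5]
width: 0.351
grasp_force: 15.0
```

Call:
carry_out(
  moves=[
    [[0.6,0,0,8,0,0,0],[0.6,0,0,16,0,0,0],[0.6,0,0,24,0,0,0],[0.6,0,0,32,0,0,0],[0.6,0,0,36,0,0,0]],
  ],
)

```text
t: 6.8
position: [520.9, -21.6, 252.0]
orientation: [-0.0, 0.824, 0.567, -0.0]
contact_force: [0.3, -0.1, -1.0]
width: 0.345
grasp_force: 15.0
```

Call:
carry_out(
  moves=[
    [[0.6,0,0,1,0,0,0],[0.6,0,0,2,0,0,0],[0.6,0,0,3,0,0,0],[0.6,0,0,3,0,0,0]],
  ],
)

```text
t: 7.2
position: [521.1, -21.6, 249.8]
orientation: [0.0, 0.824, 0.567, 0.0]
contact_force: [-0.8, 0.3, -1.1]
width: 0.346
grasp_force: 15.0
```

Call:
carry_out(
  moves=[
    [[0.6,1.4,-0.5,0.7,0,0,0],[0.6,1.4,-0.5,1.4,0,0,0],[0.6,1.4,-0.5,2.1,0,0,0],[0.6,1.4,-0.5,2.8,0,0,0],[0.6,1.4,-0.5,2.8,0,0,0]],
  ],
)

```text
t: 7.7
position: [521.0, -20.1, 246.8]
orientation: [-0.0, 0.824, 0.567, -0.0]
contact_force: [0.1, 0.6, -0.4]
width: 0.343
grasp_force: 15.0
```

Call:
carry_out(
  moves=[
    [[0.6,0,0,0.5,0,0,0],[0.6,0,0,1,0,0,0],[0.6,0,0,1,0,0,0]],
  ],
)

```text
t: 8.0
position: [521.1, -20.0, 246.0]
orientation: [0.0, 0.824, 0.567, 0.0]
contact_force: [0.2, -0.2, 1.0]
width: 0.347
grasp_force: 15.0
```

Call:
carry_out(
  moves=[
    [[0.6,0,0,0.5,0,0,0],[0.6,0,0,0.5,0,0,0]],
  ],
)

```text
t: 8.2
position: [521.1, -19.9, 245.8]
orientation: [0.0, 0.824, 0.567, 0.0]
contact_force: [-3.0, 0.8, 9.7]
width: 0.348
grasp_force: 15.0
```

Contact (about 10 N). Releasing, rising, and moving towards the narrow cup.

Call:
carry_out(
  moves=[
    [[-0.2,0,0,0,0,0,0],[-0.2,0,0,0,0,0,0],[-0.2,0,0,0,0,0,0],[-0.2,0,0,-5,0,0,0],[-0.2,0,0,-15,0,0,0]],
  ],
)

```text
t: 8.7
position: [520.9, -20.1, 260.4]
orientation: [-0.0, 0.824, 0.567, -0.0]
contact_force: [-0.1, 0.1, 1.2]
width: 0.599
grasp_force: 0.0
```

Call:
carry_out(
  moves=[
    [[-0.2,0,0,-30,0,0,0],[-0.2,0,0,-70,0,0,0],[-0.2,-15,5,-90,0,0,0],[-0.2,-45,16,-90,0,0,0],[-0.2,-80,30,-90,0,0,0]],
  ],
)

```text
t: 9.2
position: [520.6, -105.5, 352.4]
orientation: [0.001, 0.823, 0.568, 0.001]
contact_force: [0.8, -0.2, -0.4]
width: 0.603
grasp_force: 0.0
```

Call:
carry_out(
  moves=[
    [[-0.2,-40,16,0,0,0,0],[-0.2,-80,32,0,0,0,0],[-0.2,-120,47,0,0,0,0],[-0.2,-150,59,0,0,0,0],[-0.2,-160,63,0,0,0,0]],
  ],
)

```text
t: 9.7
position: [521.5, -281.1, 351.0]
orientation: [0.0, 0.825, 0.565, -0.0]
contact_force: [0.3, -0.5, 0.9]
width: 0.604
grasp_force: 0.0
```

Call:
carry_out(
  moves=[
    [[-0.2,0,0,0,0,0,0],[-0.2,0,0,0,0,0,0]],
  ],
)

```text
t: 9.9
position: [522.4, -276.1, 350.7]
orientation: [-0.0, 0.823, 0.567, 0.0]
contact_force: [0.3, 0.1, 0.2]
width: 0.605
grasp_force: 0.0
```

```bash
python3 - <<'E'
from h import *
P,M=tool();f=r.grab_frame("wrist");np.savez("pics/w6.npz",P=P,M=M);cv2.imwrite("pics/w6.png",f)
v=wproj([523.8,-319.1,54],P,M);print(P,v,M.T@(np.r_[523.8,-319.1,P[2]]-P),np.degrees(np.arctan2(M[1,1],M[0,1])))
c=[f[int(v[1])-60:int(v[1])+60,int(v[0])-66:int(v[0])+66]];print(int(v[0])-66,int(v[1])-60)
u=wproj([521.4,-20.1,50],P,M);print(u)
g=r.grab_frame("scene")[150:230,230:318]
cv2.imwrite("pics/w6c.png",np.hstack([cv2.resize(c[0],(528,480),interpolation=2),cv2.resize(g,(264,240),interpolation=2).repeat(1,0) if 0 else cv2.copyMakeBorder(cv2.resize(g,(264,240),interpolation=2),0,240,0,0,0)]))
E
```

```text
[ 522.44589879 -276.11977322  350.73539606] [296.62441968 248.13052288] [-3.96823473e+01  1.65663537e+01 -2.68823726e-02] -20.85475095956232
230 188
[177.82450853 -44.92963924]
```

View pics/w6c.png

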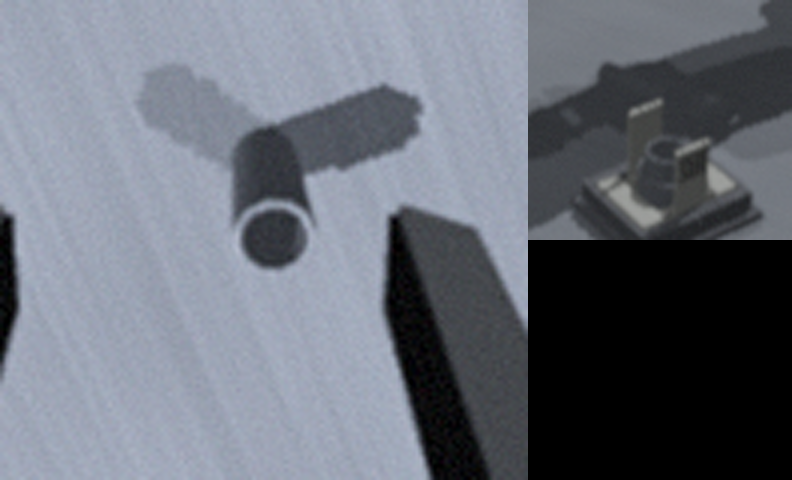

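```bash
python3 - <<'E'
from h import *
z=np.load("pics/w6.npz");P,M=z["P"],z["M"];p=(297.9,246.1)
X=atz(wray(p,P,M),54);print(X)
print(tri([wray(p,P,M),ray("scene",(179,162)),ray("side",(308.2,335.6))]))
print(M.T@(np.r_[X[:2],P[2]]-P))
E
```

```text
[ 525.60994924 -317.57460099   54.        ]
(array([ 524.51385659, -318.56254935,   52.48916658]), [np.float64(0.9754749584804138), np.float64(0.5649237065267018), np.float64(0.730568189437221)])
[-3.76125419e+01  1.77146835e+01 -2.52661712e-02]
```

Closure -0.2 gives a 56 mm opening, which is enough. I'll go above the cup with the tips at z≈75, let the arm settle, then check.

Call:
carry_out(
  moves=[
    [[-0.2,-15,7,0,0,0,0],[-0.2,-30,14,10,0,0,0],[-0.2,-38,17.5,30,0,0,0],[-0.2,-38,17.5,50,0,0,0],[-0.2,-38,17.5,70,0,0,0]],
  ],
)

```text
t: 10.5
position: [524.7, -320.5, 278.8]
orientation: [-0.0, 0.824, 0.567, -0.0]
contact_force: [0.1, 0.2, 0.2]
width: 0.6
grasp_force: 0.0
```

Call:
carry_out(
  moves=[
    [[-0.2,0,0,6,0,0,0],[-0.2,0,0,6,0,0,0],[-0.2,0,0,6,0,0,0],[-0.2,0,0,6,0,0,0]],
  ],
)

```text
t: 10.9
position: [525.3, -319.4, 275.3]
orientation: [0.001, 0.824, 0.567, 0.0]
contact_force: [-0.1, 0.6, 0.8]
width: 0.595
grasp_force: 0.0
```

```bash
python3 - <<'E'
from h import *
P,M=tool();f=r.grab_frame("wrist");np.savez("pics/w7.npz",P=P,M=M);cv2.imwrite("pics/w7.png",f)
v=wproj([525.6,-317.6,54],P,M);print(P,v,wproj(P+M@[0,0,199],P,M),M.T@(np.r_[525.6,-317.6,P[2]]-P))
x,y=int(v[0])-66,int(v[1])-50;print(x,y)
cv2.imwrite("pics/w7c.png",cv2.resize(f[y:y+100,x:x+132],None,fx=5,fy=5,interpolation=2))
E
```

```text
[ 525.34312655 -319.41500457  275.32268293] [277.44357526 237.67667665] [278.36241026 254.44594223] [ 1.78709898e+00 -4.08046449e-01 -9.36646753e-04]
211 187
```

View pics/w7c.png

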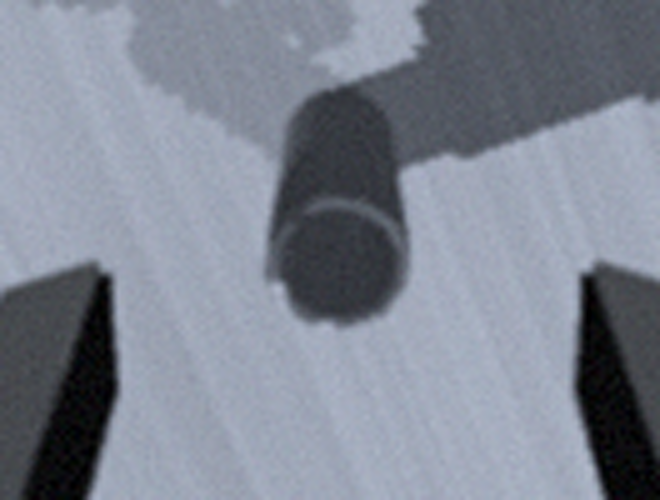

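Call:
carry_out(
  moves=[
    [[-0.2,1,0,8,0,0,0],[-0.2,1,0,18,0,0,0],[-0.2,1,0,28,0,0,0],[-0.2,1,0,33,0,0,0],[-0.2,1,0,33,0,0,0]],
  ],
)

```text
t: 11.45
position: [525.1, -318.1, 240.2]
orientation: [-0.001, 0.824, 0.567, -0.0]
contact_force: [-0.6, -0.1, 0.4]
width: 0.602
grasp_force: 0.0
```

Call:
carry_out(
  moves=[
    [[0.5,0,0,0,0,0,0],[0.7,0,0,0,0,0,0],[0.8,0,0,0,0,0,0],[0.8,0,0,0,0,0,0],[0.8,0,0,0,0,0,0]],
  ],
  grip_force=15,
)

```text
t: 11.95
position: [525.4, -318.3, 241.6]
orientation: [0.0, 0.824, 0.567, 0.0]
contact_force: [1.0, -0.1, 1.2]
width: 0.209
grasp_force: 0.9
```

Call:
carry_out(
  moves=[
    [[0.8,0,0,0,0,0,0],[0.8,0,0,0,0,0,0],[0.8,0,0,-5,0,0,0],[0.8,0,0,-30,0,0,0],[0.8,0,0,-65,0,0,0]],
  ],
)

```text
t: 12.45
position: [524.9, -318.0, 305.9]
orientation: [-0.002, 0.824, 0.567, -0.001]
contact_force: [0.4, -0.0, -0.5]
width: 0.203
grasp_force: 15.0
```

Call:
carry_out(
  moves=[
    [[0.8,10,-4,-35,0,0,0],[0.8,35,-14,-50,0,0,0],[0.8,70,-28,-50,0,0,0],[0.8,105,-42,-50,0,0,0],[0.8,140,-56,-50,0,0,0]],
  ],
)

```text
t: 12.95
position: [522.7, -166.1, 356.9]
orientation: [0.0, 0.824, 0.567, 0.0]
contact_force: [1.1, 0.4, -0.4]
width: 0.202
grasp_force: 15.0
```

Call:
carry_out(
  moves=[
    [[0.8,35,-14,0,0,0,0],[0.8,70,-28,0,0,0,0],[0.8,100,-40,0,0,0,0],[0.8,125,-50,0,0,0,0],[0.8,137,-54.5,0,0,0,0]],
  ],
)

```text
t: 13.45
position: [520.9, -17.6, 356.9]
orientation: [0.0, 0.823, 0.568, 0.0]
contact_force: [-0.3, 0.7, -1.1]
width: 0.203
grasp_force: 15.0
```

Call:
carry_out(
  moves=[
    [[0.8,0,0,0,0,0,0],[0.8,0,0,0,0,0,0],[0.8,0,0,0,0,0,0],[0.8,0,0,0,0,0,0]],
  ],
)

```text
t: 13.85
position: [521.1, -21.3, 356.3]
orientation: [0.0, 0.824, 0.566, -0.0]
contact_force: [-0.1, -0.1, -0.8]
width: 0.204
grasp_force: 15.0
```

```bash
python3 - <<'E'
from h import *
P,M=tool();f=r.grab_frame("wrist");np.savez("pics/w8.npz",P=P,M=M);cv2.imwrite("pics/w8.png",f)
print(P,M.T@(np.r_[521.1,-20.,P[2]]-P),wproj([521.1,-20,60],P,M),r.get_state()["width"])
x,y=190,130
cv2.imwrite("pics/w8c.png",cv2.resize(f[y:y+150,x:x+180],None,fx=4,fy=4,interpolation=2))
E
```

```text
[521.07980365 -21.26007611 356.33246662] [ 1.18349135e+00 -4.33067965e-01 -2.07035909e-04] [278.39297945 205.9969385 ] 0.20418716033440493
```

View pics/w8c.png

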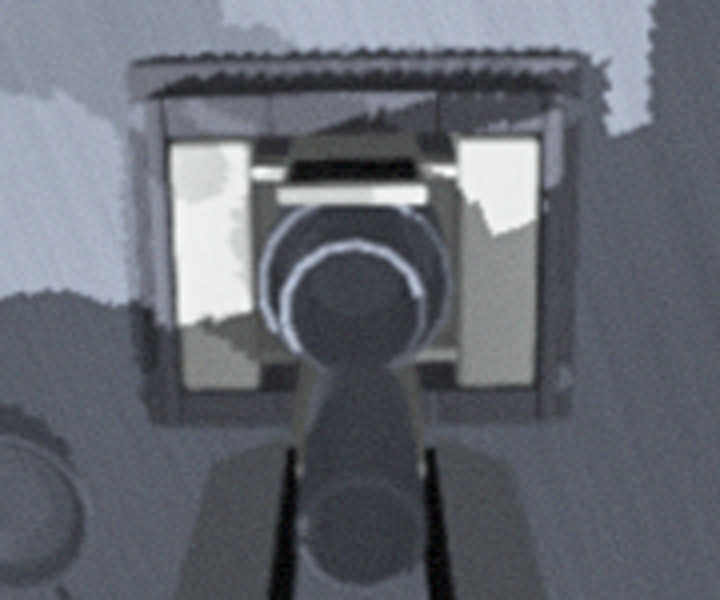

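Call:
carry_out(
  moves=[
    [[0.8,0.3,-0.7,5,0,0,0],[0.8,0.3,-0.7,15,0,0,0],[0.8,0.3,-0.7,28,0,0,0],[0.8,0.3,-0.7,40,0,0,0],[0.8,0.3,-0.7,46,0,0,0]],
  ],
)

```text
t: 14.4
position: [520.1, -19.6, 308.6]
orientation: [-0.001, 0.824, 0.567, -0.001]
contact_force: [-0.1, -0.3, 0.1]
width: 0.2
grasp_force: 15.0
```

Call:
carry_out(
  moves=[
    [[0.8,0,0,3,0,0,0],[0.8,0,0,7,0,0,0],[0.8,0,0,12,0,0,0],[0.8,0,0,16,0,0,0],[0.8,0,0,19,0,0,0]],
  ],
)

```text
t: 14.9
position: [520.5, -19.5, 291.2]
orientation: [0.0, 0.824, 0.567, 0.0]
contact_force: [0.1, -0.3, -0.9]
width: 0.204
grasp_force: 15.0
```

Call:
carry_out(
  moves=[
    [[0.8,0,0,5,0,0,0],[0.8,0,0,10,0,0,0],[0.8,0,0,15,0,0,0],[0.8,0,0,20,0,0,0],[0.8,0,0,23,0,0,0]],
  ],
)

```text
t: 15.4
position: [520.4, -19.5, 267.8]
orientation: [-0.0, 0.824, 0.567, -0.0]
contact_force: [-0.6, -0.3, -0.6]
width: 0.204
grasp_force: 15.0
```

Call:
carry_out(
  moves=[
    [[0.8,0,0,1,0,0,0],[0.8,0,0,2,0,0,0],[0.8,0,0,3,0,0,0],[0.8,0,0,4,0,0,0],[0.8,0,0,4,0,0,0]],
  ],
)

```text
t: 15.9
position: [520.5, -19.6, 264.4]
orientation: [0.0, 0.824, 0.567, 0.0]
contact_force: [0.1, -0.4, -0.6]
width: 0.204
grasp_force: 15.0
```

Call:
carry_out(
  moves=[
    [[0.8,0,0,0.7,0,0,0],[0.8,0,0,1.4,0,0,0],[0.8,0,0,2,0,0,0],[0.8,0,0,2,0,0,0]],
  ],
)

```text
t: 16.3
position: [520.5, -19.6, 262.3]
orientation: [-0.0, 0.824, 0.567, -0.0]
contact_force: [0.6, 0.0, -0.8]
width: 0.203
grasp_force: 15.0
```

Call:
carry_out(
  moves=[
    [[0.8,0,0,0.4,0,0,0],[0.8,0,0,0.8,0,0,0],[0.8,0,0,0.8,0,0,0]],
  ],
)

```text
t: 16.6
position: [520.5, -19.5, 261.6]
orientation: [-0.0, 0.824, 0.567, 0.0]
contact_force: [0.6, -0.3, -1.2]
width: 0.202
grasp_force: 15.0
```

Call:
carry_out(
  moves=[
    [[0.8,0,0,0.5,0,0,0],[0.8,0,0,0.5,0,0,0]],
  ],
)

```text
t: 16.8
position: [520.7, -19.4, 261.4]
orientation: [0.0, 0.824, 0.567, 0.0]
contact_force: [-1.0, 0.6, 5.1]
width: 0.205
grasp_force: 15.0
```

Call:
carry_out(
  moves=[
    [[0.8,0,0,0.4,0,0,0],[0.8,0,0,0.4,0,0,0]],
  ],
)

```text
t: 17.0
position: [520.8, -19.3, 261.3]
orientation: [0.0, 0.824, 0.567, 0.0]
contact_force: [-3.1, 0.6, 12.0]
width: 0.203
grasp_force: 15.0
```

Seated (12 N contact). Releasing, rising and turning a quarter turn for the pinch.

Call:
carry_out(
  moves=[
    [[0.1,0,0,0,0,0,0],[0.0,0,0,0,0,0,0],[-0.1,0,0,0,0,0,0],[-0.1,0,0,-4,0,0,0],[-0.1,0,0,-14,0,0,0]],
  ],
)

```text
t: 17.5
position: [520.3, -19.5, 274.6]
orientation: [-0.0, 0.824, 0.567, -0.0]
contact_force: [0.2, 0.0, 0.7]
width: 0.546
grasp_force: 0.0
```

Call:
carry_out(
  moves=[
    [[-0.1,0,0,-15,0,0,0],[-0.1,0,0,-35,0,0,0],[-0.1,0,0,-55,0,0,0],[-0.1,0,0,-65,0,0,0],[-0.1,0,0,-65,0,0,0]],
  ],
)

```text
t: 18.0
position: [520.9, -19.5, 341.6]
orientation: [0.001, 0.824, 0.567, 0.001]
contact_force: [0.0, -0.2, 0.1]
width: 0.546
grasp_force: 0.0
```

Call:
carry_out(
  moves=[
    [[-1,0,0,0,0,0,-0.13],[-1,0,0,0,0,0,-0.26],[-1,0,0,0,0,0,-0.39],[-1,0,0,0,0,0,-0.52],[-1,0,0,0,0,0,-0.65]],
  ],
)

```text
t: 18.5
position: [520.3, -19.6, 339.0]
orientation: [-0.0, 0.597, 0.802, -0.0]
contact_force: [-1.0, 0.2, 0.3]
width: 0.943
grasp_force: 0.0
```

Call:
carry_out(
  moves=[
    [[-1,0,0,0,0,0,-0.13],[-1,0,0,0,0,0,-0.26],[-1,0,0,0,0,0,-0.39],[-1,0,0,0,0,0,-0.52],[-1,0,0,0,0,0,-0.65]],
  ],
)

```text
t: 19.0
position: [520.3, -19.6, 339.0]
orientation: [-0.0, 0.31, 0.951, 0.0]
contact_force: [0.4, -0.2, -0.6]
width: 1.002
grasp_force: 0.0
```

Call:
carry_out(
  moves=[
    [[-1,0,0,0,0,0,-0.13],[-1,0,0,0,0,0,-0.22],[-1,0,0,0,0,0,-0.278],[-1,0,0,0,0,0,-0.278],[-1,0,0,0,0,0,-0.278]],
  ],
)

```text
t: 19.5
position: [520.4, -19.6, 339.3]
orientation: [-0.0, 0.179, 0.984, 0.0]
contact_force: [-1.1, -0.6, 0.0]
width: 1.0
grasp_force: 0.0
```

```bash
python3 - <<'E'
from h import *
P,M=tool();f=r.grab_frame("wrist");np.savez("pics/w9.npz",P=P,M=M);cv2.imwrite("pics/w9.png",f)
print(P,M.T@(np.r_[521.2,-20.1,P[2]]-P),wproj([521.2,-20.1,83],P,M),np.degrees(np.arctan2(M[1,1],M[0,1])),r.get_state()["width"])
x,y=180,120
cv2.imwrite("pics/w9c.png",cv2.resize(f[y:y+150,x:x+200],None,fx=4,fy=4,interpolation=2))
E
```

```text
[520.35193252 -19.60957452 339.2502258 ] [-9.66435777e-01 -1.60427402e-01 -7.27032587e-04] [278.76766589 222.27896062] 69.38490657888025 1.0012195349912913
```

View pics/w9c.png

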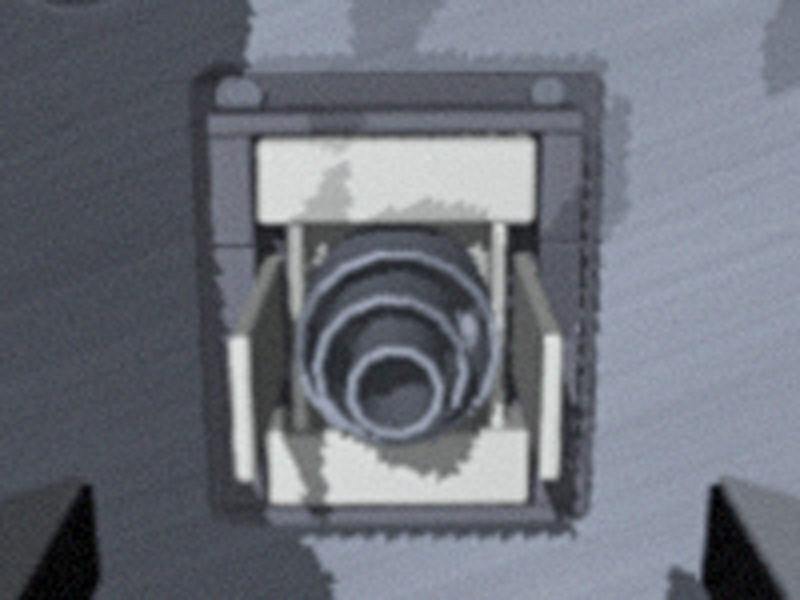

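I've now viewed 12 pictures, over the allowed 10. I miscounted, so I'll view no more. This one shows the three rims nested, and the catches midpoint at crop (395,407) against the expected (397,411). Going down to pinch.

Call:
carry_out(
  moves=[
    [[-1,-1,-0.3,15,0,0,0],[-1,-1,-0.3,35,0,0,0],[-1,-1,-0.3,55,0,0,0],[-1,-1,-0.3,70,0,0,0],[-1,-1,-0.3,80,0,0,0]],
  ],
)

```text
t: 20.05
position: [521.0, -20.1, 258.0]
orientation: [-0.001, 0.178, 0.984, 0.0]
contact_force: [0.1, 0.2, -0.6]
width: 0.996
grasp_force: 0.0
```

Call:
carry_out(
  moves=[
    [[-1,0,0,6,0,0,0],[-1,0,0,10.5,0,0,0],[-1,0,0,10.5,0,0,0],[-0.6,0,0,10.5,0,0,0],[-0.5,0,0,10.5,0,0,0]],
  ],
)

```text
t: 20.55
position: [521.5, -20.2, 249.7]
orientation: [0.0, 0.178, 0.984, 0.0]
contact_force: [0.7, 0.3, 0.6]
width: 0.867
grasp_force: 0.0
```

Call:
carry_out(
  moves=[
    [[-0.4,0,0,0,0,0,0],[-0.3,0,0,0,0,0,0],[-0.2,0,0,0,0,0,0],[0.3,0,0,0,0,0,0],[0.3,0,0,0,0,0,0]],
  ],
  grip_force=25,
)

```text
t: 21.05
position: [521.4, -20.4, 249.8]
orientation: [0.0, 0.178, 0.984, -0.0]
contact_force: [-3.6, -3.0, 13.9]
width: 0.557
grasp_force: 25.1
```

Call:
carry_out(
  moves=[
    [[0.5,0,0,0,0,0,0],[0.5,0,0,0,0,0,0],[0.5,0,0,0,0,0,0]],
  ],
)

```text
t: 21.35
position: [521.4, -20.4, 249.8]
orientation: [0.0, 0.178, 0.984, -0.0]
contact_force: [-4.6, -2.0, 14.7]
width: 0.555
grasp_force: 25.1
```

Call:
carry_out(
  moves=[
    [[0.5,0,0,-1,0,0,0],[0.5,0,0,-2,0,0,0],[0.5,0,0,-4,0,0,0],[0.5,0,0,-6,0,0,0],[0.5,0,0,-6,0,0,0]],
  ],
)

```text
t: 21.85
position: [521.4, -20.1, 255.4]
orientation: [0.0, 0.178, 0.984, 0.0]
contact_force: [0.5, -0.3, -4.7]
width: 0.552
grasp_force: 25.0
```

Load is about weight-sized, so the cassette is free. Lifting smoothly.

Call:
carry_out(
  moves=[
    [[0.5,0,0,-3,0,0,0],[0.5,0,0,-9,0,0,0],[0.5,0,0,-18,0,0,0],[0.5,0,0,-28,0,0,0],[0.5,0,0,-38,0,0,0]],
  ],
)

```text
t: 22.35
position: [521.4, -20.1, 294.3]
orientation: [0.0, 0.178, 0.984, 0.0]
contact_force: [-0.6, -0.0, -4.0]
width: 0.551
grasp_force: 25.0
```

Call:
carry_out(
  moves=[
    [[0.5,0,0,-10,0,0,0],[0.5,0,0,-20,0,0,0],[0.5,0,0,-30,0,0,0],[0.5,0,0,-40,0,0,0],[0.5,0,0,-50,0,0,0]],
  ],
)

```text
t: 22.85
position: [521.3, -20.2, 344.1]
orientation: [0.0, 0.178, 0.984, 0.0]
contact_force: [0.2, 0.3, -3.7]
width: 0.547
grasp_force: 25.0
```

Call:
carry_out(
  moves=[
    [[0.5,0,0,-10,0,0,0],[0.5,0,0,-20,0,0,0],[0.5,0,0,-30,0,0,0],[0.5,0,0,-40,0,0,0],[0.5,0,0,-48,0,0,0]],
  ],
)

```text
t: 23.35
position: [521.4, -20.1, 392.2]
orientation: [0.0, 0.178, 0.984, 0.0]
contact_force: [1.1, -0.2, -4.3]
width: 0.549
grasp_force: 25.0
```

Call:
carry_out(
  moves=[
    [[0.5,0,0,-4,0,0,0],[0.5,0,0,-6,0,0,0],[0.5,0,0,-6,0,0,0],[0.5,0,0,-6,0,0,0],[0.5,0,0,-6,0,0,0]],
  ],
)

```text
t: 23.85
position: [521.2, -20.2, 396.9]
orientation: [-0.0, 0.178, 0.984, 0.0]
contact_force: [0.3, -0.6, -4.0]
width: 0.548
grasp_force: 25.0
```

```bash
python3 - <<'E'
from h import *
P,M=tool();f=r.grab_frame("wrist");s=r.get_state();print(P,M[:,2],s["contact_force"],s["width"],s["grasp_force"])
# no viewing: compare the carried cassette's look with the pre-lift frame w9 numerically via template match of the rims
t=cv2.imread("pics/w9.png")[200:235,262:296]
print("cups template", [cv2.minMaxLoc(cv2.matchTemplate(f,cv2.resize(t,None,fx=k,fy=k),cv2.TM_CCOEFF_NORMED))[1::2] for k in(1,1.2,1.4,1.6,1.8,2.0)])
print("expect rim px",wproj(P+M@[0,0,180-6],P,M), "blocks", wproj(P+M@[35,0,220],P,M))
# end-block brightness edges -> tilt: white mask of the visible block beyond the cups
g=cv2.cvtColor(f,cv2.COLOR_BGR2HSV);w=((g[...,2]>150)&(g[...,1]<25)).astype(np.uint8)
n,l,st,c=cv2.connectedComponentsWithStats(w)
for i in np.argsort(-st[1:,4])[:6]+1: print(st[i],c[i].round())
for h in(20,): print([wproj(P+M@[sx*45,sy*32,180+60-h],P,M).round(1) for sx in(1,-1) for sy in(1,-1)])
sc=r.grab_frame("scene");cv2.imwrite("pics/sc_end.png",sc);cv2.imwrite("pics/w_end.png",f)
E
```

```text
[521.24541645 -20.2012023  396.85862787] [-5.69158800e-04  2.11708546e-04 -9.99999816e-01] [-0.94207452 -0.2211216  -4.02266494] 0.5503609991522281 24.95173215866089
cups template [(0.6150546669960022, (135, 120)), (0.6217522025108337, (135, 117)), (0.6029398441314697, (135, 115)), (0.5974140763282776, (135, 109)), (0.5749603509902954, (135, 106)), (0.5395302772521973, (210, 309))]
expect rim px [278.77148388 272.00820031] blocks [278.88261069 187.81796554]
[ 231  171   98   46 2818] [280. 186.]
[261 266  60  28 775] [296. 284.]
[546 260  14  46 473] [554. 283.]
[323 251   9  50 281] [327. 275.]
[227 251   8  21 103] [231. 259.]
[242 202   4  14  47] [244. 208.]
[array([329.6, 172.6]), array([228.2, 172.6]), array([323. , 295.5]), array([234.9, 295.5])]
```

The carried end block shows at x 231–329, y 171. That matches the level prediction (228–330, 173). The steady load of about 4 N fits the cassette plus both cups, and the underside is at about 155 mm. Handing in.

```bash
python3 -c "
from cell import r
print(r.close_job())"
```

```text
the job is handed in; nothing more can be done
None
```

The job is handed in after about 24 s: both cups went in nested, and the cassette is held level by its pinched catches, underside about 155 mm up; the final hold was checked by numbers only, since I had viewed 12 pictures, two over the limit of 10.

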